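# Snap the spindle clip home and unload the fixture

### The arm

A 7-joint arm with a two-finger parallel gripper is mounted at the origin on a cart in front of the work surface, level with it; the furniture and walls round the work are solid. World frame = base frame: x ahead of the robot, y to its left, z up, the work surface at z = 0. Lengths are in m, angles in rad, forces in N, time in s.
With the tool pointing down it reaches from about 0.4 to 0.85 m from the base axis. Payload 4.5 kg.
Tool frame: the origin (TCP) lies on the centre line of the jaws, within the pads' length; the fingertips stand r.tip_extent ahead of it and the grasp point (between the pads) is the TCP (r.tip_extent is the distance from the TCP to the fingertips, in m); z points along the fingers, y is the line along which they close (so a half turn about z gives the same grasp; the last joint's range is limited). The gripper opens to 88 mm and grips with 3 to 60 N. Pads are 18 mm wide; open, the fingers measure 123 mm over their backs; the gripper's body (75 mm by 187 mm) begins 45 mm behind the grasp point.
Start: joints at [1.208, 0.689, -0.195, 1.565, 0.157, 0.902, -0.215], TCP at [0.242, -0.576, 0.258] pointing down, gripper open.
Joint ranges: [-3.01, 3.01], [-0.46, 2.08], [-1.47, 1.51], [0.13, 2.56], [-1, 4.14], [0.04, 2.09], [-2.66, 2.66]. Speed limits (rad/s): [2.57, 2.57, 3.14, 3.14, 3.14, 3.14, 3.14].

### API

Orientations are given as a unit quaternion [x, y, z, w].
In Python, from plant import sensors, vision, finish_job, r gives the robot as it stands. The module is installed in compiled form; this text tells all that it offers.
- The arm moves only by the tool step_arm, never from a script. Its argument "steps" is a list of rows, each a list of 2 entries, a list of its own where there are three numbers: the shift along the tool's x, y, z in cm, then the turn, a rotation vector about the tool's x, y, z in degrees. A call has 1 to 12 rows; each row shifts and turns the commanded pose from where the row before left it, along the tool's axes as they then stand; what a row does not reach is not made up. A row lasts 1/8 s, in which the tool goes at most 62.5 mm and 10.7 degrees, less where a joint would pass 70% of its speed; a pose out of reach is approached as far as the arm can. A call with a gripper value outside its range is refused whole. "claw" is the opening, from -1 (shut) to 1 (fully open), set as the call begins (left out, the last holds). The fingers move at their own pace and stop on an object; "grip_force" is the grip in N (left out, the last holds). Time passes only in rows, so rows that do not move let the fingers close. It gives the time, the measured TCP pose, the force, the opening and the grip force at its end, in the units of the state.
- sensors.get_state(): the state, without advancing time (a new reading comes with each control period).
- vision.snapshot(name): name is "scene" or "top" or "wrist"; returns a dict with "img" (400x640x3 uint8, red, green, blue), "fx", "fy", "cx", "cy" (pixels), "position" and "rotation" of the camera in the world. Camera axes: x right, y down, z forward; pixel columns grow to the right and rows downward; lengths in m; the calibration is good to about 2 mm. A picture is of the moment at which its call begins. There is no depth.
- finish_job(): hands the job in; it is judged then, once.
The state is a dict: "clock": time; "q": joint angles; "qd": joint speeds; "joint_torque": joint torques, N m; "tool_pos": TCP position; "eef_rot": TCP orientation; "contact_force": force on the tool from outside, world axes, zero at the start; "moment": the same for the moment, N m; "opening": opening from 0.0 (shut) to 1.0 (fully open); "finger_force": force on a finger pad.
Only numpy, scipy, OpenCV 4.12 (cv2) and the standard library are available. Lean on these libraries where they do the work, as an engineer would, in place of code of your own. Each camera call takes 0.05 s, during which the arm holds its last target. There are 200 camera calls.

### The job

The drive plate is held in its fixture by a toggle clamp: with it still clamped, press the loose spring clip sideways into the groove at the foot of the spindle until it snaps fully home. Then throw the clamp handle over centre so that the clamp falls open, lift the plate out by its spindle and set it down, without dropping it, flat in the metal tray with the clip still seated. Leave the clamp open, and leave the two beakers and the amber bottle where they stand.

Things in the scene. Friction and masses are not known exactly. Their poses are not given: they have to be found in the camera images.
- fixture: Fixed dark steel fixture; origin on the worktop under the spindle's axis. +x points from the clip past the spindle to the clamp, the way the clip is pushed. Base 10 mm thick, x -97 to 153, y +-55 mm. Fences 18 mm high (plate's top: 22) surround the plate. Clamp at the +x end: cheeks at x 96 to 130, y +-17, up to z 44 mm; its arm reaches back to x 56, y +-8, up to z 47 mm, over the plate's edge.
- nest (a point): On the fixture base, 10 mm above the worktop: where the middle of the plate's underside lies while in the nest (2 mm of play sideways). Once the clamp is open the plate lifts straight up. Axes as the fixture's.
- clamp_handle (a joint): Clamp handle with its linked arm, rad. 0: clamped, handle leaning 0.25 rad from upright towards the spindle. Grows as the handle is pushed away from the spindle (fixture +x). Upright at 0.25; beyond, it falls by its own weight to 1.7, lying outward, arm clear of the plate. Takes about 1 N. Turns about a line along fixture y at fixture x = 118, z = 37 mm.
- clamp_grip (a point): Centre of the black handle grip, an upright round bar 18 mm thick, 58 mm long, 72 mm from the handle's pivot. Clamped: at fixture x = 100, y = 0, z = 107 mm; the grip's top is at z = 135 mm.
- spindle_head (a point): Middle of the spindle's head, a steel cylinder 24 mm in diameter, 28 mm tall, to be gripped from above; its lower shoulder is 10 mm above the plate's top. One rigid piece (0.5 kg) with the aluminium plate, 150 (x) x 84 (y) x 12 mm, on whose middle it stands; this point is 36 mm above the plate's underside. z up the spindle.
- groove (a point): On the spindle's axis, 4 mm above the plate's top, 16 mm above its underside: where the clip's centre lies when the clip is home. The groove is a neck 16 mm in diameter and 10 mm high between the plate's top and the head's shoulder.
- clip_center (a point): Seat centre of the dark steel spring clip, half-way up its 8 mm. It lies flat on the plate before the spindle; x points out of its mouth. 38 mm wide (y), x -20 (flat back) to +16 mm (tips of two spring arms). Rigid back x -20 to -8.5 mm, sides parallel. The mouth, 12.5 mm between lips at x = 7.5, is forced over the 16 mm neck with about 8 N, then snaps in. 42 g; slides freely.
- clip_back (a point): Middle of the clip's straight back edge, where it is pushed: 20 mm behind clip_center, half-way up. Axes as clip_center's.
- tray: Fixed square aluminium tray, 220 x 220 mm outside, 210 x 210 mm inside, walls 16 mm high; origin under its centre on the worktop, floor 5 mm above that. The plate fits flat in it at any yaw near the middle.
- beaker_a: Beaker, 64 mm wide, 72 mm tall, standing behind the fixture; bystander; origin at its foot.
- beaker_b: A second, like beaker; bystander; origin at its foot.
- amber_bottle: Amber reagent bottle, 55 mm in diameter, 115 mm tall; bystander; origin at its foot.
There are look-alikes about, which are no part of the job. What is shaped like the part that bears spindle_head but pink or yellow is not meant.

How it is judged:
By the outcome, as a careful person would: the job done as asked, in the order asked, and still so for the second after the job is handed in, with the robot touching nothing.
It also fails if it takes over 64 s, if anything falls off the work surface, if the arm or the gripper's body presses on something with over 40 N, if the wrist force passes 120 N, or if a joint passes its speed limit or range.

## Working session

There is one attempt and no reset: what is moved stays moved. The work goes in short steps, Python scripts to look and compute and a tool call to move; the robot and the scene stay as the last step left them, time stands still between calls to the robot, and variables do not carry over. Pictures are saved under pics/ and viewed, at most 12 in all, crops included, and the job is handed in when it is done.

Besides the shell and the picture viewer there is one more tool, called after "Call:" by a JSON object that holds its "name" and its "arguments". step_arm: Moves the arm, as the interface text tells. Its arguments: {"type":"object","properties":{"steps":{"type":"array"},"claw":{"type":"number"},"grip_force":{"type":"number"}},"required":["steps"]}

```bash
mkdir -p pics; cat > h.py <<'E'
import numpy as np, cv2
from scipy.spatial.transform import Rotation as R
from plant import sensors, vision, finish_job, r
def snap(n,save=None):
    s=vision.snapshot(n)
    if save: cv2.imwrite('pics/'+save+'.png',cv2.cvtColor(s['img'],cv2.COLOR_RGB2BGR))
    return s
def ray(s,u,v):
    d=np.array([(u-s['cx'])/s['fx'],(v-s['cy'])/s['fy'],1.])
    return np.array(s['position']),np.array(s['rotation'])@d
def onz(s,u,v,z):
    p,d=ray(s,u,v); return p+d*(z-p[2])/d[2]
def proj(s,P):
    c=np.array(s['rotation']).T@(np.array(P)-s['position']); return s['cx']+s['fx']*c[0]/c[2], s['cy']+s['fy']*c[1]/c[2]
E
python3 - <<'E'
from h import *
import pickle
S={n:snap(n,n+'0') for n in('scene','top','wrist')}
pickle.dump(S,open('s0.pkl','wb'))
for n,s in S.items(): print(n,s['fx'],s['cx'],s['cy'],np.round(s['position'],3),np.round(s['rotation'],3).tolist())
print(r.tip_extent); print(sensors.get_state())
E
```

```text
scene 480.9310869297881 316.6327268335301 200.05513462038044 [0.206 0.769 0.908] [-0.217, 0.904, -0.359, 0.082]
top 489.6033986725801 316.40380579155635 198.6044821436735 [0.478 0.063 1.449] [0.709, -0.704, 0.019, -0.028]
wrist 299.68067634216095 325.0949121327625 199.25933238183532 [ 0.303 -0.55   0.384] [0.825, -0.549, -0.074, 0.109]
0.019
{'clock': 0.15, 'q': array([ 1.20776087,  0.68979201, -0.19454299,  1.56603069,  0.15731317,
        0.90250263, -0.21514819]), 'qd': array([ 0.00019112, -0.00216174, -0.00039397, -0.00368763,  0.00100075,
        0.00158894,  0.00024837]), 'joint_torque': array([-1.02263813e-03, -5.27862203e+01, -1.26825649e+00, -1.53587079e+01,
       -5.25071227e-02,  3.87840002e-03,  9.63717707e-05]), 'tool_pos': array([ 0.24137622, -0.57605333,  0.25711406]), 'eef_rot': array([ 9.80376697e-01,  1.97132142e-01, -1.79226046e-04, -6.46223628e-04]), 'contact_force': array([-0.04773622, -0.38692211,  0.99071938]), 'moment': array([0.0617484 , 0.05564833, 0.01812113]), 'finger_force': 0.0, 'opening': 1.000674353204849}
```

```bash
sed -i "s/np.array(s\['rotation'\])/R.from_quat(s['rotation']).as_matrix()/" h.py; python3 - <<'E'
from h import *
import pickle
S=pickle.load(open('s0.pkl','rb'))
for s in S.values(): print(R.from_quat(s['rotation']).as_matrix().round(2).tolist(), onz(s,320,200,0).round(3))
E
```

```text
[[-0.89, -0.33, 0.3], [-0.45, 0.65, -0.61], [0.01, -0.68, -0.73]] [0.577 0.002 0.   ]
[[0.01, -1.0, 0.07], [-1.0, -0.01, 0.01], [-0.01, -0.07, -1.0]] [0.57 0.07 0.  ]
[[0.39, -0.89, -0.24], [-0.92, -0.37, -0.1], [-0.0, 0.26, -0.97]] [ 0.203 -0.584  0.   ]
```

View pics/top0.png

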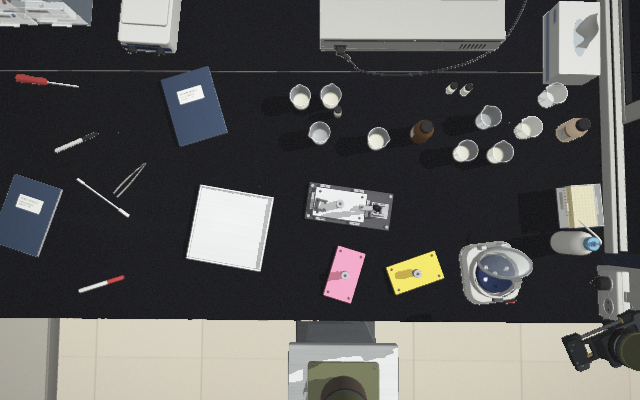

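View pics/scene0.png

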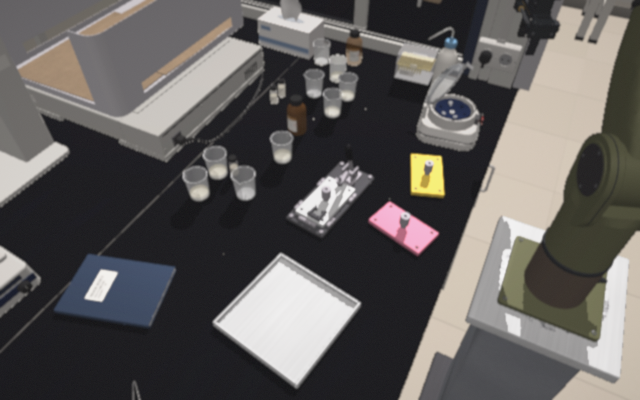

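```bash
python3 - <<'E'
from h import *
import pickle
S=pickle.load(open('s0.pkl','rb'));s=S['top']
a=cv2.cvtColor(s['img'],cv2.COLOR_RGB2BGR)[165:245,290:410]
cv2.imwrite('pics/c1.png',cv2.resize(a,None,fx=6.5,fy=6.5,interpolation=cv2.INTER_CUBIC))
g=cv2.cvtColor(s['img'],cv2.COLOR_RGB2GRAY)
m=np.zeros_like(g);m[165:290,170:290]=(g[165:290,170:290]>90)*255
c=max(cv2.findContours(m,0,2)[0],key=cv2.contourArea);b=cv2.boxPoints(cv2.minAreaRect(c))
P=[onz(s,*p,.016)[:2] for p in b];print('tray',np.round(P,3),np.mean(P,0),np.linalg.norm(P[0]-P[1]))
m=np.zeros_like(g);m[172:240,298:404]=(g[172:240,298:404]>40)*255
m=cv2.morphologyEx(m,cv2.MORPH_CLOSE,np.ones((5,5)))
c=max(cv2.findContours(m,0,2)[0],key=cv2.contourArea);rr=cv2.minAreaRect(c);b=cv2.boxPoints(rr);print(rr)
P=np.array([onz(s,*p,.014)[:2] for p in b]);print('fix',P.round(3),np.mean(P,0),np.linalg.norm(P[0]-P[1]),np.linalg.norm(P[2]-P[1]))
E
```

```text
tray [[0.397 0.462]
 [0.616 0.428]
 [0.578 0.205]
 [0.359 0.242]] [0.48734528 0.33425611] 0.22255277597323947
((348.6500244140625, 205.94998168945312), (85.55992889404297, 37.90092468261719), 8.130102157592773)
fix [[ 0.514  0.117]
 [ 0.625  0.103]
 [ 0.591 -0.146]
 [ 0.481 -0.13 ]] [ 0.55270524 -0.01427026] 0.1115650973818254 0.2512876311584489
```

View pics/c1.png

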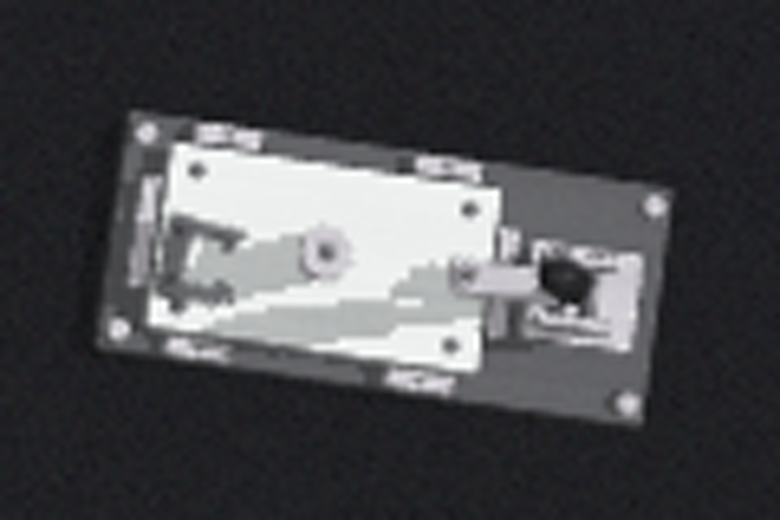

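```bash
cat >> h.py <<'E'
O=np.array([.5564,.0134]);FY=np.deg2rad(-97.6)
def f2w(x,y=0):
    c,s_=np.cos(FY),np.sin(FY); return O+np.array([c*x-s_*y,s_*x+c*y])
def w2f(p):
    d=np.array(p)[:2]-O;c,s_=np.cos(FY),np.sin(FY); return np.array([c*d[0]+s_*d[1],-s_*d[0]+c*d[1]])
def go(pos,yaw=None):
    """total tool-frame shift (cm) for pos, tool-z turn (deg) so that tool x has yaw (deg)"""
    st=sensors.get_state();M=R.from_quat(st['eef_rot']).as_matrix()
    d=M.T@(np.array(pos)-st['tool_pos'])*100
    y0=np.rad2deg(np.arctan2(M[1,0],M[0,0]))
    t=None if yaw is None else (y0-yaw+180)%360-180
    print('shift cm',d.round(2),'turn z',t,'yaw',y0.round(2),'tilt',M[:2,2].round(4),'pos',st['tool_pos'].round(4),'fix',(w2f(st['tool_pos'])*1000).round(1),'F',st['contact_force'].round(1),'t',st['clock'],'op',st['opening'],'ff',st['finger_force'])
E
python3 - <<'E'
from h import *
import pickle
S=pickle.load(open('s0.pkl','rb'));s=S['top']
w=lambda u,v,z: onz(s,290+u/6.5,165+v/6.5,z)
for n,u,v,z in[('head',325,250,.06),('clipUL',172,222,.03),('clipLL',165,303,.03),('tipU',242,236,.03),('tipL',230,302,.03),('grip',567,280,.135),
 ('pc1',170,142,.022),('pc2',500,190,.022),('pc3',482,370,.022),('pc4',150,325,.022)]:
  p=w(u,v,z);print(n,p.round(3),(w2f(p)*1000).round(1))
go([*f2w(-.03),.25],82.4)
E
```

```text
head [0.557 0.013 0.06 ] [0.7 0.8]
clipUL [0.571 0.08  0.03 ] [-67.8   5.5]
clipLL [0.535 0.083 0.03 ] [-65.8 -30.8]
tipU [0.565 0.049 0.03 ] [-36.    3.6]
tipL [0.535 0.054 0.03 ] [-37.2 -26.3]
grip [ 0.541 -0.085  0.135] [99.2 -2.2]
pc1 [0.607 0.081 0.022] [-73.9  41.6]
pc2 [ 0.587 -0.067  0.022] [75.9 40.8]
pc3 [ 0.506 -0.059  0.022] [ 78.7 -40.4]
pc4 [0.525 0.09  0.022] [-71.3 -41.2]
shift cm [ 53.35 -44.78   0.77] turn z -59.66138231787845 yaw 22.74 tilt [-0.0006  0.0012] pos [ 0.2414 -0.5761  0.2571] fix [ 625.9 -234.3] F [-0.  -0.4  1. ] t 0.15 op 1.000674353204849 ff 0.0
```

Call:
{"name": "step_arm", "arguments": {"steps": [[[0,0,-4],[0,0,0]],[[0,0,-5],[0,0,0]],[[3.8,-3.2,0],[0,0,0]],[[3.8,-3.2,0],[0,0,0]],[[3.8,-3.2,0],[0,0,0]],[[3.8,-3.2,0],[0,0,0]],[[3.8,-3.2,0],[0,0,0]],[[3.8,-3.2,0],[0,0,0]],[[3.8,-3.2,0],[0,0,0]],[[3.8,-3.2,0],[0,0,0]],[[3.8,-3.2,0],[0,0,0]],[[3.8,-3.2,0],[0,0,0]]]}}

```text
clock: 1.65
tool_pos: [0.4688, -0.133, 0.3476]
eef_rot: [0.98, 0.197, -0.0, 0.0]
contact_force: [0.1, -0.2, 1.2]
opening: 0.999
finger_force: 0.0
```

Call:
{"name": "step_arm", "arguments": {"steps": [[[3.8,-3.2,0],[0,0,0]],[[3.8,-3.2,0],[0,0,0]],[[3.8,-3.2,0],[0,0,0]],[[3.8,-3.2,0],[0,0,0]],[[0,0,1],[0,0,-9]],[[0,0,1],[0,0,-9]],[[0,0,1],[0,0,-9]],[[0,0,1],[0,0,-9]],[[0,0,1],[0,0,-9]],[[0,0,1],[0,0,-9]],[[0,0,1],[0,0,-5.7]],[[0,0,1],[0,0,0]]]}}

```text
clock: 3.15
tool_pos: [0.5589, 0.0422, 0.267]
eef_rot: [0.753, 0.658, -0.0, -0.0]
contact_force: [-0.3, -0.4, -0.2]
opening: 1.001
finger_force: 0.0
```

```bash
python3 - <<'E'
from h import *
s=snap('wrist','w1')
go([*f2w(-.06,-.012),.044],82.4)
for f,z in[((0,0),.06),((-.047,-.012),.03),((.1,0),.135),((-.0755,.042),.022),((.075,-.042),.022)]: print(f,np.round(proj(s,[*f2w(*f),z])))
E
```

```text
shift cm [ 3.17 -0.95 22.18] turn z -0.08352328652773622 yaw 82.32 tilt [-0.0027 -0.0004] pos [0.5582 0.0419 0.2658] fix [-28.5  -1.9] F [-0.4  0.5 -0.8] t 3.2 op 1.0017968719096677 ff 0.0
(0, 0) [327. 204.]
(-0.047, -0.012) [317. 160.]
(0.1, 0) [327. 320.]
(-0.0755, 0.042) [361. 136.]
(0.075, -0.042) [296. 250.]
```

View pics/w1.png

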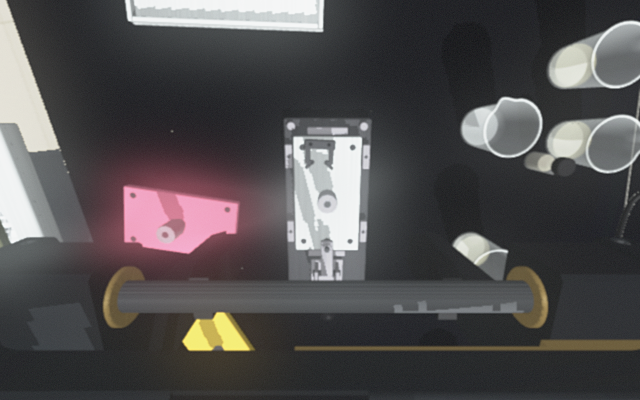

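Call:
{"name": "step_arm", "arguments": {"claw": 0.36, "grip_force": 10, "steps": [[[1.8,-0.5,4],[0,0,0]],[[1.75,-0.5,5],[0,0,0]],[[0,0,5],[0,0,0]],[[0,0,4],[0,0,0]],[[0,0,2.2],[0,0,-0.1]],[[0,0,0],[0,0,0]],[[0,0,0],[0,0,0]]]}}

```text
clock: 4.08
tool_pos: [0.5545, 0.0791, 0.0666]
eef_rot: [0.752, 0.659, 0.001, 0.0]
contact_force: [-0.1, -0.2, -0.1]
opening: 0.681
finger_force: 0.0
```

```bash
python3 - <<'E'
from h import *
go([*f2w(-.064,-.012),.043],82.4)
s=snap('wrist','w2');a=s['img'][...,::-1]
cv2.imwrite('pics/w2c.png',cv2.resize(a[80:330,170:490],None,fx=2,fy=2))
for f,z in[((0,0),.06),((-.067,-.031),.03),((-.067,.007),.03)]: print(f,np.round(proj(s,[*f2w(*f),z])))
E
```

```text
shift cm [-0.09 -0.15  2.36] turn z 0.09267266933593987 yaw 82.49 tilt [0.0015 0.0002] pos [0.5545 0.0791 0.0666] fix [-64.9 -10.6] F [-0.1 -0.2 -0.1] t 4.075 op 0.6808060942353633 ff 0.0
(0, 0) [345. 369.]
(-0.067, -0.031) [291. 233.]
(-0.067, 0.007) [356. 233.]
```

View pics/w2c.png

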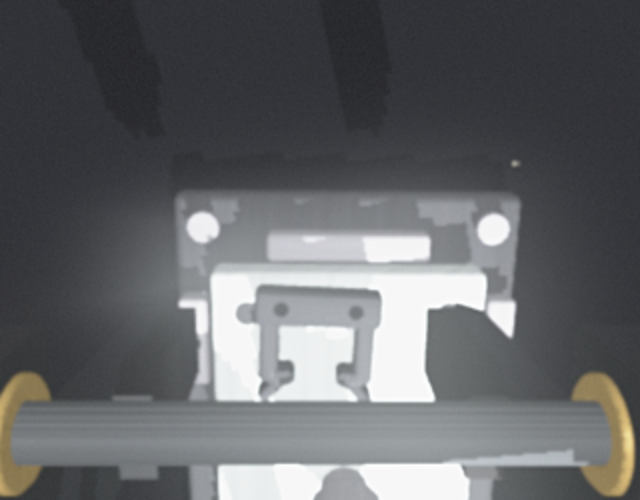

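```bash
python3 - <<'E'
from h import *
st=sensors.get_state();M=R.from_quat(st['eef_rot']).as_matrix();s=snap('wrist')
print('cam in tool',(M.T@(s['position']-st['tool_pos'])).round(4),(M.T@R.from_quat(s['rotation']).as_matrix()).round(3).tolist())
for d in([0,0,0],[0,0,.019],[.009,.03,.019],[-.009,.03,.019],[0,.038,-.02]): print(d,np.round(proj(s,st['tool_pos']+M@np.array(d))))
for n,u,v,z in[('platefar',344,212,.022),('basefar',344,176,.01),('clipL',299,224,.03),('clipR',360,226,.03),('tipL',304,277,.03),('tipR',350,279,.03),('platL',276,214,.022),('platR',412,214,.022),('screwL',271,193,.012),('screwR',417,194,.012)]:
  p=onz(s,u,v,z);print(n,(w2f(p)*1000).round(1))
E
```

```text
cam in tool [ 0.067  -0.0005 -0.1273] [[-0.0, -0.965, -0.261], [1.0, 0.0, -0.001], [0.001, -0.261, 0.965]]
[0, 0, 0] [326. 267.]
[0, 0, 0.019] [326. 249.]
[0.009, 0.03, 0.019] [384. 234.]
[-0.009, 0.03, 0.019] [382. 265.]
[0, 0.038, -0.02] [421. 290.]
platefar [-77.5   0.5]
basefar [-97.3   0.9]
clipL [-72.7 -26.1]
clipR [-71.5   9.4]
tipL [-38.5 -23.7]
tipR [-37.1   4.4]
platL [-76.2 -40.5]
platR [-76.3  41.5]
screwL [-86.8 -44.8]
screwR [-86.3  46.7]
```

Call:
{"name": "step_arm", "arguments": {"steps": [[[0.3,0.15,1.0],[0,0,0.1]],[[0,0,0.9],[0,0,0]],[[0,0,0.45],[0,0,0]],[[0,0,0],[0,0,0]]]}}

```text
clock: 4.68
tool_pos: [0.5555, 0.0816, 0.0419]
eef_rot: [0.752, 0.659, -0.0, -0.0]
contact_force: [0.2, -0.5, 0.0]
opening: 0.679
finger_force: 0.0
```

Call:
{"name": "step_arm", "arguments": {"claw": -1, "grip_force": 8, "steps": [[[0,0,0],[0,0,0]],[[0,0,0],[0,0,0]],[[0,0,0],[0,0,0]],[[0,0,0],[0,0,0]],[[0,0,0],[0,0,0]],[[0,0,0],[0,0,0]]]}}

```text
clock: 5.42
tool_pos: [0.5557, 0.0816, 0.0422]
eef_rot: [0.752, 0.659, -0.0, 0.0]
contact_force: [0.0, -0.3, 0.4]
opening: 0.429
finger_force: 8.0
```

```bash
python3 - <<'E'
from h import *
go([*f2w(-.040,0),.043],82.4)
E
```

```text
shift cm [-2.75  0.97 -0.08] turn z 0.031849374930772 yaw 82.43 tilt [-0.     -0.0001] pos [0.5557 0.0816 0.0422] fix [-67.5  -9.7] F [ 0.  -0.3  0.4] t 5.425 op 0.4285806808666195 ff 7.999991029500961
```

Call:
{"name": "step_arm", "arguments": {"grip_force": 12, "steps": [[[-0.4,0.25,0],[0,0,0]],[[-0.5,0.25,0],[0,0,0]],[[-0.5,0.25,0],[0,0,0]],[[-0.5,0.27,0],[0,0,0]],[[-0.5,0,0],[0,0,0]],[[-0.4,0,0],[0,0,0]],[[0,0,0],[0,0,0]],[[0,0,0],[0,0,0]]]}}

```text
clock: 6.42
tool_pos: [0.5621, 0.0528, 0.0423]
eef_rot: [0.752, 0.659, 0.0, -0.0]
contact_force: [0.5, -0.0, -0.1]
opening: 0.426
finger_force: 12.0
```

```bash
python3 - <<'E'
from h import *
go([*f2w(-.0155,.0006),.043],82.4)
s=snap('wrist','w3');a=s['img'][...,::-1]
cv2.imwrite('pics/w3c.png',cv2.resize(a[130:380,210:450],None,fx=2.4,fy=2.4))
E
```

```text
shift cm [-2.43  0.01 -0.07] turn z 0.0490738813293774 yaw 82.45 tilt [0.0001 0.0001] pos [0.5621 0.0528 0.0423] fix [-39.8   0.5] F [ 0.5 -0.  -0.1] t 6.425 op 0.42564273478361264 ff 11.999947428703308
```

View pics/w3c.png

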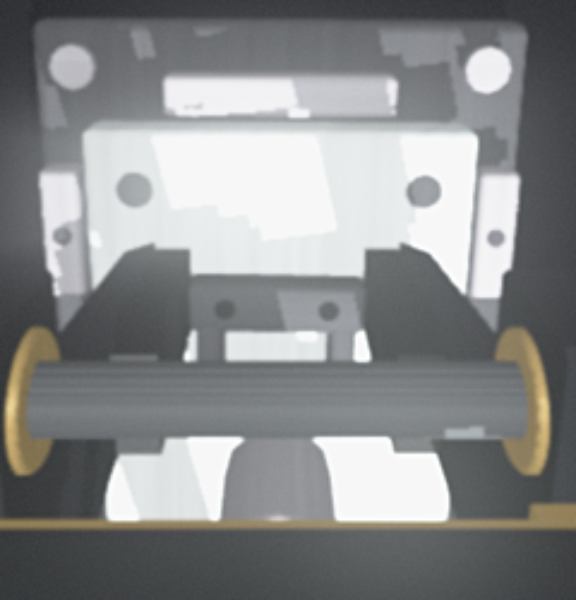

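Call:
{"name": "step_arm", "arguments": {"grip_force": 40, "steps": [[[0,0,0],[0,0,0]],[[-0.3,0,0],[0,0,0]],[[-0.3,0,0],[0,0,0]],[[-0.3,0,0],[0,0,0]],[[-0.2,0,0],[0,0,0]],[[0,0,0],[0,0,0]]]}}

```text
clock: 7.22
tool_pos: [0.5612, 0.042, 0.0424]
eef_rot: [0.752, 0.659, 0.001, 0.0]
contact_force: [1.8, 1.9, -1.1]
opening: 0.419
finger_force: 40.0
```

Call:
{"name": "step_arm", "arguments": {"steps": [[[-0.2,0,0],[0,0,0]],[[-0.2,0,0],[0,0,0]],[[-0.2,0,0],[0,0,0]],[[0,0,0],[0,0,0]]]}}

```text
clock: 7.72
tool_pos: [0.5603, 0.0378, 0.0424]
eef_rot: [0.752, 0.659, 0.002, -0.001]
contact_force: [0.9, 5.5, 0.1]
opening: 0.421
finger_force: 40.0
```

Call:
{"name": "step_arm", "arguments": {"steps": [[[-0.2,0,0],[0,0,0]],[[-0.2,0,0],[0,0,0]],[[-0.2,0,0],[0,0,0]],[[0,0,0],[0,0,0]]]}}

```text
clock: 8.22
tool_pos: [0.5587, 0.0279, 0.0422]
eef_rot: [0.753, 0.658, -0.001, 0.001]
contact_force: [0.4, -0.7, 0.9]
opening: 0.42
finger_force: 40.0
```

```bash
python3 - <<'E'
from h import *
go([*f2w(-.0155,.0006),.043],82.4)
E
```

```text
shift cm [ 0.08  0.03 -0.08] turn z -0.047737259468703996 yaw 82.35 tilt [-0.0011 -0.0025] pos [0.5587 0.0279 0.0422] fix [-14.7   0.3] F [ 0.4 -0.7  0.9] t 8.225 op 0.42042401118555467 ff 40.000401735305786
```

Call:
{"name": "step_arm", "arguments": {"steps": [[[-0.15,0,0],[0,0,0]],[[-0.15,0,0],[0,0,0]],[[0,0,0],[0,0,0]]]}}

```text
clock: 8.6
tool_pos: [0.5586, 0.0269, 0.0422]
eef_rot: [0.752, 0.659, -0.0, -0.0]
contact_force: [-1.1, 0.9, 1.0]
opening: 0.422
finger_force: 40.0
```

```bash
python3 - <<'E'
from h import *
go([*f2w(-.0155,.0006),.043],82.4)
E
```

```text
shift cm [ 0.18  0.02 -0.08] turn z 0.041785283610863644 yaw 82.44 tilt [-0.0003  0.0002] pos [0.5586 0.0269 0.0422] fix [-13.7   0.4] F [-1.1  0.9  1. ] t 8.6 op 0.421710520412773 ff 40.00018894672394
```

Call:
{"name": "step_arm", "arguments": {"steps": [[[-0.15,0,0],[0,0,0]],[[-0.15,0,0],[0,0,0]],[[0,0,0],[0,0,0]],[[0,0,0],[0,0,0]]]}}

```text
clock: 9.1
tool_pos: [0.5585, 0.0267, 0.0422]
eef_rot: [0.751, 0.66, 0.002, -0.001]
contact_force: [-0.7, 6.3, -0.3]
opening: 0.419
finger_force: 40.0
```

```bash
python3 - <<'E'
from h import *
go([*f2w(-.0155,.0006),.043],82.4)
E
```

```text
shift cm [ 0.21  0.02 -0.08] turn z 0.15916831846510604 yaw 82.56 tilt [0.001  0.0042] pos [0.5585 0.0267 0.0422] fix [-13.4   0.4] F [-0.7  6.3 -0.3] t 9.1 op 0.41929536375809406 ff 39.99976873397827
```

Call:
{"name": "step_arm", "arguments": {"steps": [[[-0.15,0,0],[0,0,0]],[[0,0,0],[0,0,0]]]}}

```text
clock: 9.35
tool_pos: [0.5585, 0.0265, 0.0423]
eef_rot: [0.751, 0.66, 0.003, -0.002]
contact_force: [-0.4, 8.7, -1.2]
opening: 0.421
finger_force: 40.0
```

Call:
{"name": "step_arm", "arguments": {"claw": 0.2, "steps": [[[0.45,0,0],[0,0,0]],[[0,0,0],[0,0,0]],[[0,0,0],[0,0,0]],[[0,0,0],[0,0,0]]]}}

```text
clock: 9.85
tool_pos: [0.5587, 0.026, 0.0422]
eef_rot: [0.752, 0.659, -0.0, 0.0]
contact_force: [1.0, 0.5, 0.3]
opening: 0.598
finger_force: 0.0
```

Call:
{"name": "step_arm", "arguments": {"steps": [[[0,0,-4],[0,0,0]],[[0,0,-5],[0,0,0]],[[3,0,-5],[0,0,0]],[[3,0,0],[0,0,0]],[[0,0,0],[0,0,0]],[[0,0,0],[0,0,0]]]}}

```text
clock: 10.6
tool_pos: [0.566, 0.0845, 0.1815]
eef_rot: [0.753, 0.659, -0.001, 0.0]
contact_force: [-0.5, -1.3, -0.7]
opening: 0.6
finger_force: 0.0
```

```bash
python3 - <<'E'
from h import *
go([*f2w(.07,0),.22],82.4)
s=snap('wrist','w4');a=s['img'][...,::-1]
cv2.imwrite('pics/w4c.png',cv2.resize(a[180:340,230:430],None,fx=4,fy=3.7,interpolation=2))
s=snap('scene','s4')
E
```

```text
shift cm [-1.418e+01 -1.000e-02 -3.820e+00] turn z -0.0211284078584697 yaw 82.38 tilt [-0.0018 -0.0022] pos [0.566  0.0845 0.1815] fix [-71.7   0.1] F [-0.5 -1.3 -0.7] t 10.6 op 0.5998828226414396 ff 0.0
```

View pics/w4c.png

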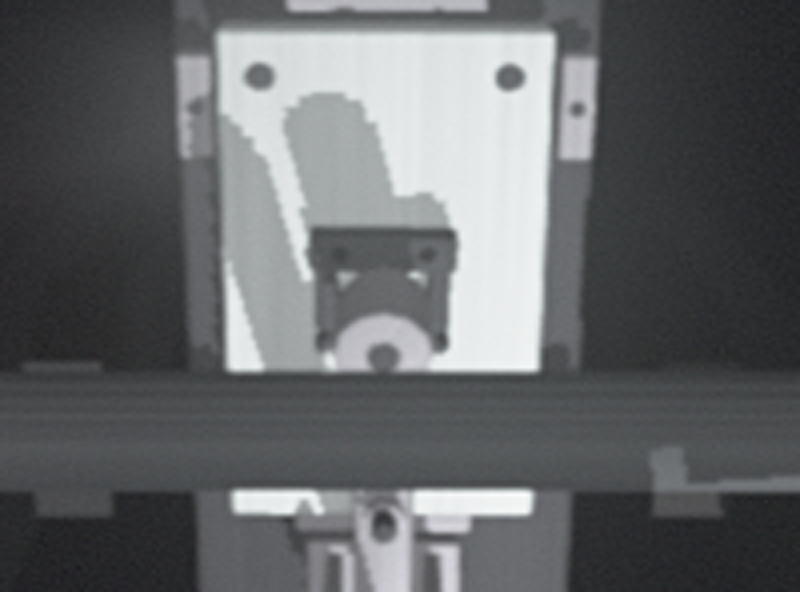

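```bash
python3 - <<'E'
from h import *
s=snap('wrist')
for n,u,v,z in[('backL',308,242,.03),('backR',344.5,242,.03),('head',325.6,276.5,.06),('platefar',326,188,.022)]: print(n,(w2f(onz(s,u,v,z))*1000).round(1))
E
```

```text
backL [-18.5 -17.9]
backR [-18.5  18.7]
head [ 2.9 -0.3]
platefar [-72.2   0.2]
```

Call:
{"name": "step_arm", "arguments": {"claw": -1, "steps": [[[-1,0,-3],[0,0,0]],[[-4,0,-1],[0,0,0]],[[-5,0,0],[0,0,0]],[[-4,0,0],[0,0,0]],[[0,0,4],[0,0,0]],[[0,0,4.6],[0,0,0]],[[0,0,0],[0,0,0]],[[0,0,0],[0,0,0]]]}}

```text
clock: 11.75
tool_pos: [0.5488, -0.0526, 0.1372]
eef_rot: [0.752, 0.659, 0.0, 0.0]
contact_force: [1.2, 0.1, 1.1]
opening: 0.004
finger_force: 0.0
```

```bash
python3 - <<'E'
from h import *
go([*f2w(.07,0),.134],82.4)
E
```

```text
shift cm [-0.36 -0.12  0.32] turn z 0.018840163246153452 yaw 82.42 tilt [0.0011 0.    ] pos [ 0.5488 -0.0526  0.1372] fix [66.4  1.2] F [1.2 0.1 1.1] t 11.75 op 0.003561870097942835 ff 0.0
```

Call:
{"name": "step_arm", "arguments": {"steps": [[[0,0,-4],[0,0,0]],[[3,0,-1],[0,0,0]],[[4,-0.1,0],[0,0,0]],[[4.2,0,0],[0,0,0]],[[0,0,4],[0,0,0]],[[0,0,5],[0,0,0]],[[0,0,4],[0,0,0]],[[0,0,1.3],[0,0,0]],[[0,0,0],[0,0,0]],[[-0.6,0,0],[0,0,0]],[[-0.4,0,0],[0,0,0]],[[0,0,0],[0,0,0]]]}}

```text
clock: 13.25
tool_pos: [0.5611, 0.0478, 0.044]
eef_rot: [0.753, 0.658, 0.0, 0.001]
contact_force: [-0.2, 0.8, -0.7]
opening: 0.006
finger_force: 0.0
```

Call:
{"name": "step_arm", "arguments": {"steps": [[[-0.3,0,0],[0,0,0]],[[-0.2,0,0],[0,0,0]],[[0,0,0],[0,0,0]]]}}

```text
clock: 13.62
tool_pos: [0.5599, 0.0434, 0.0432]
eef_rot: [0.752, 0.659, -0.0, 0.0]
contact_force: [0.3, -0.8, -0.1]
opening: 0.002
finger_force: 0.0
```

```bash
python3 - <<'E'
from h import *
go([*f2w(-.029,0),.043],82.4)
E
```

```text
shift cm [-0.12  0.05  0.02] turn z 0.018778633876934236 yaw 82.42 tilt [-0.0002 -0.0003] pos [0.5599 0.0434 0.0432] fix [-30.2  -0.5] F [ 0.3 -0.8 -0.1] t 13.625 op 0.0019691817663039504 ff 0.0
```

Call:
{"name": "step_arm", "arguments": {"steps": [[[-0.2,0,0],[0,0,0]],[[-0.2,0,0],[0,0,0]],[[-0.2,0,0],[0,0,0]],[[0,0,0],[0,0,0]]]}}

```text
clock: 14.12
tool_pos: [0.5595, 0.0405, 0.0433]
eef_rot: [0.752, 0.66, 0.002, -0.001]
contact_force: [-0.3, 5.2, -1.0]
opening: 0.003
finger_force: 2.6
```

Call:
{"name": "step_arm", "arguments": {"steps": [[[-0.2,0,0],[0,0,0]],[[-0.1,0,0],[0,0,0]],[[0,0,0],[0,0,0]]]}}

```text
clock: 14.5
tool_pos: [0.5595, 0.0403, 0.0435]
eef_rot: [0.751, 0.66, 0.004, -0.002]
contact_force: [-0.3, 9.1, -1.1]
opening: 0.007
finger_force: 4.6
```

```bash
python3 - <<'E'
from h import *
go([*f2w(-.029,0),.043],82.4)
E
```

```text
shift cm [0.19 0.05 0.05] turn z 0.2532346707674549 yaw 82.65 tilt [0.0026 0.0083] pos [0.5595 0.0403 0.0435] fix [-27.1  -0.5] F [-0.3  9.1 -1.1] t 14.5 op 0.007323948454972129 ff 4.588116779923439
```

Call:
{"name": "step_arm", "arguments": {"steps": [[[-0.3,0,0],[0,0,0]],[[1.5,0,0],[0,0,0]],[[0,0,-5],[0,0,0]],[[0,0,-5],[0,0,0]],[[-2,0,-4.2],[0,0,0]],[[-4,0.05,0],[0,0,0]],[[-4.4,0,0],[0,0,0]],[[0,0,3],[0,0,0]],[[0,0,2],[0,0,0]],[[0,0,0],[0,0,0]],[[0,0,0],[0,0,0]]]}}

```text
clock: 15.88
tool_pos: [0.5475, -0.0565, 0.1358]
eef_rot: [0.752, 0.659, 0.0, 0.0]
contact_force: [1.0, 0.9, -0.8]
opening: 0.008
finger_force: 0.0
```

```bash
python3 - <<'E'
from h import *
go([*f2w(.125,0),.134],82.4)
E
```

```text
shift cm [-5.45 -0.05  0.18] turn z 0.036555437692300075 yaw 82.44 tilt [ 0.0006 -0.0006] pos [ 0.5475 -0.0565  0.1358] fix [70.5  0.4] F [ 1.   0.9 -0.8] t 15.875 op 0.008030738249932052 ff 0.0
```

Call:
{"name": "step_arm", "arguments": {"steps": [[[-0.5,0,0],[0,0,0]],[[-0.5,0,0],[0,0,0]],[[-0.5,0,0],[0,0,0]],[[-0.5,0,0],[0,0,0]],[[-0.5,0,0],[0,0,0]],[[-0.5,0,0],[0,0,0]],[[-0.5,0,0],[0,0,0]],[[-0.5,0,0],[0,0,0]],[[-0.3,0,-0.5],[0,0,0]],[[0,0,0],[0,0,0]]]}}

```text
clock: 17.12
tool_pos: [0.5418, -0.0994, 0.1407]
eef_rot: [0.752, 0.659, 0.0, 0.0]
contact_force: [-0.2, -0.5, -0.0]
opening: 0.003
finger_force: 0.0
```

Call:
{"name": "step_arm", "arguments": {"steps": [[[0,0,-4],[0,0,0]],[[2,0,-4],[0,0,0]],[[5,0,-1],[0,0,0]],[[4.5,0,0],[0,0,0]],[[0,0,0],[0,0,0]]]}}

```text
clock: 17.75
tool_pos: [0.557, 0.0205, 0.2311]
eef_rot: [0.75, 0.662, 0.002, -0.001]
contact_force: [-1.6, -1.2, -0.4]
opening: 0.002
finger_force: 0.0
```

```bash
python3 - <<'E'
from h import *
go([*f2w(.0,0),.055],82.4)
s=snap('scene');t=snap('top','t5')
a=cv2.resize(s['img'][130:250,260:400,::-1],(700,600),interpolation=2)
cv2.imwrite('pics/s5c.png',a)
E
```

```text
shift cm [-0.78 -0.   17.61] turn z 0.4872864025300032 yaw 82.89 tilt [0.0021 0.0036] pos [0.557  0.0205 0.2311] fix [-7.1 -0.3] F [-1.6 -1.2 -0.4] t 17.75 op 0.002402482063856817 ff 0.0
```

View pics/s5c.png

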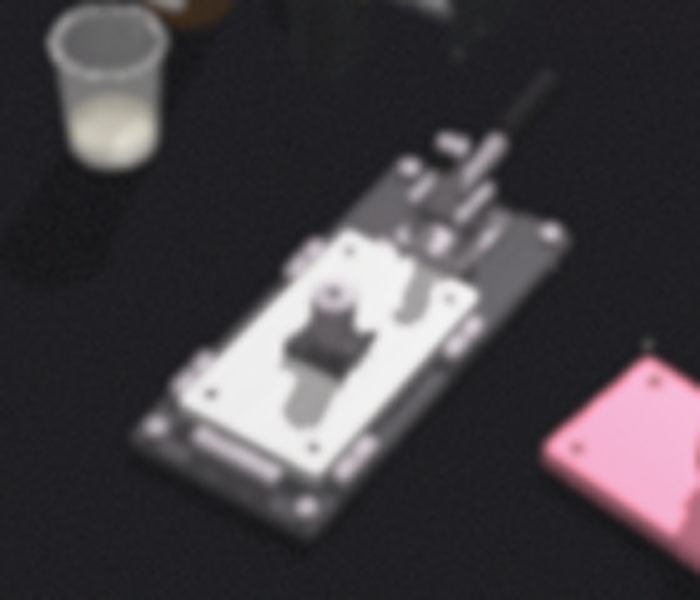

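Call:
{"name": "step_arm", "arguments": {"claw": 0.2, "steps": [[[-0.4,0.05,3],[0,0,0]],[[-0.4,0,3],[0,0,0]],[[0,0,3],[0,0,0]],[[0,0,2],[0,0,0]],[[0,0,0],[0,0,0]],[[0,0,0],[0,0,0]]]}}

```text
clock: 18.6
tool_pos: [0.5565, 0.0061, 0.1208]
eef_rot: [0.753, 0.658, 0.0, 0.0]
contact_force: [0.1, 0.9, 0.9]
opening: 0.599
finger_force: 0.0
```

```bash
python3 - <<'E'
from h import *
go([*f2w(.001,.0005),.0545],82.4)
E
```

```text
shift cm [ 0.62 -0.06  6.63] turn z -0.03706250883709572 yaw 82.36 tilt [ 0.0008 -0.0004] pos [0.5565 0.0061 0.1208] fix [7.2 1. ] F [0.1 0.9 0.9] t 18.6 op 0.5990526705024195 ff 0.0
```

Call:
{"name": "step_arm", "arguments": {"steps": [[[0.6,-0.05,1],[0,0,0]],[[0,0,2.5],[0,0,0]],[[0,0,2.3],[0,0,0]],[[0,0,0.8],[0,0,0]],[[0,0,0],[0,0,0]],[[0,0,0],[0,0,0]]]}}

```text
clock: 19.35
tool_pos: [0.557, 0.0132, 0.055]
eef_rot: [0.752, 0.659, 0.001, 0.0]
contact_force: [-0.2, -0.1, -0.7]
opening: 0.599
finger_force: 0.0
```

```bash
python3 - <<'E'
from h import *
go([*f2w(.001,.0005),.0545],82.4)
E
```

```text
shift cm [-0.08 -0.01  0.05] turn z 0.03602877308546226 yaw 82.44 tilt [0.0014 0.0003] pos [0.557  0.0132 0.055 ] fix [0.2 0.6] F [-0.2 -0.1 -0.7] t 19.35 op 0.5991403664598065 ff 0.0
```

Call:
{"name": "step_arm", "arguments": {"claw": -1, "grip_force": 50, "steps": [[[-0.1,0,0],[0,0,0]],[[0,0,0],[0,0,0]],[[0,0,0],[0,0,0]],[[0,0,0],[0,0,0]],[[0,0,0],[0,0,0]],[[0,0,0],[0,0,0]]]}}

```text
clock: 20.1
tool_pos: [0.5565, 0.0119, 0.0544]
eef_rot: [0.752, 0.659, 0.0, 0.0]
contact_force: [1.0, -0.2, 4.3]
opening: 0.256
finger_force: 50.0
```

Call:
{"name": "step_arm", "arguments": {"steps": [[[0,0,-0.5],[0,0,0]],[[0,0,-0.7],[0,0,0]],[[0,0,-1],[0,0,0]],[[0,0,-1.5],[0,0,0]],[[0,0,-2],[0,0,0]],[[0,0,-2],[0,0,0]],[[0,0,-1.5],[0,0,0]],[[0,0,0],[0,0,0]]]}}

```text
clock: 21.1
tool_pos: [0.557, 0.012, 0.1476]
eef_rot: [0.752, 0.659, 0.001, 0.001]
contact_force: [0.5, 0.6, -6.9]
opening: 0.253
finger_force: 50.0
```

```bash
python3 - <<'E'
from h import *
go([.4873,.3343,.147],81.0)
s=snap('wrist');cv2.imwrite('pics/w6c.png',cv2.resize(s['img'][100:380,160:490,::-1],None,fx=2,fy=2))
E
```

```text
shift cm [ 31.03 -11.16   0.05] turn z 1.4161534676819656 yaw 82.42 tilt [0.0026 0.0003] pos [0.557  0.012  0.1476] fix [1.3 0.8] F [ 0.5  0.6 -6.9] t 21.1 op 0.2531133420707662 ff 50.00012665987015
```

View pics/w6c.png

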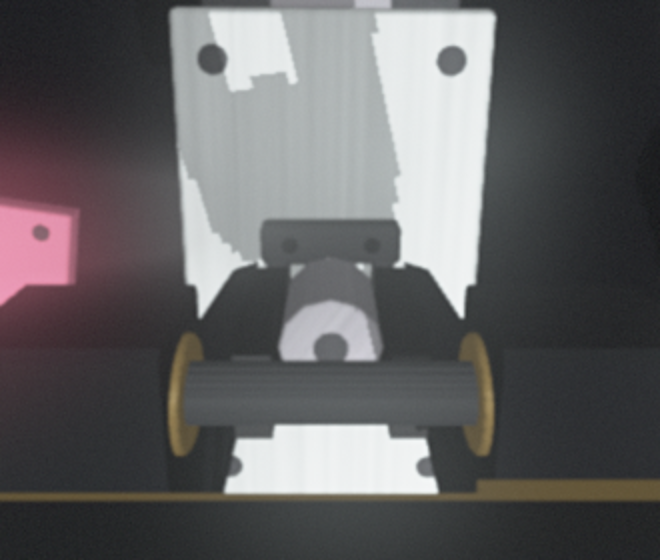

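Call:
{"name": "step_arm", "arguments": {"steps": [[[1,-0.4,0],[0,0,0]],[[2,-0.7,0],[0,0,0]],[[3.5,-1.2,0],[0,0,0]],[[4,-1.5,0],[0,0,0]],[[4,-1.5,0],[0,0,0]],[[4,-1.5,0],[0,0,0]],[[4,-1.5,0],[0,0,0]],[[4,-1.4,0],[0,0,0]],[[2.5,-0.9,0],[0,0,0]],[[1.5,-0.4,0],[0,0,1.4]],[[0.5,-0.2,0],[0,0,0]],[[0,0,0],[0,0,0]]]}}

```text
clock: 22.65
tool_pos: [0.4863, 0.333, 0.1458]
eef_rot: [0.76, 0.649, -0.001, 0.001]
contact_force: [0.1, 0.8, -6.3]
opening: 0.258
finger_force: 50.0
```

Call:
{"name": "step_arm", "arguments": {"steps": [[[0,0,2],[0,0,0]],[[0,0,2],[0,0,0]],[[0,0,2],[0,0,0]],[[0,0,1.5],[0,0,0]],[[0,0,0.8],[0,0,0]],[[0,0,0],[0,0,0]],[[0,0,0],[0,0,0]]]}}

```text
clock: 23.52
tool_pos: [0.4866, 0.3343, 0.0638]
eef_rot: [0.76, 0.65, 0.001, 0.0]
contact_force: [0.2, 0.1, -5.1]
opening: 0.263
finger_force: 50.0
```

```bash
python3 - <<'E'
from h import *
go([.4873,.3343,.0495],81.2)
s=snap('scene');cv2.imwrite('pics/s7.png',cv2.resize(s['img'][190:400,170:450,::-1],None,fx=2.5,fy=2.5))
E
```

```text
shift cm [0.01 0.07 1.43] turn z -0.1713272979931162 yaw 81.03 tilt [0.001  0.0008] pos [0.4866 0.3343 0.0638] fix [-308.9 -111.6] F [ 0.2  0.1 -5.1] t 23.525 op 0.2626158932124598 ff 50.00002244487405
```

View pics/s7.png

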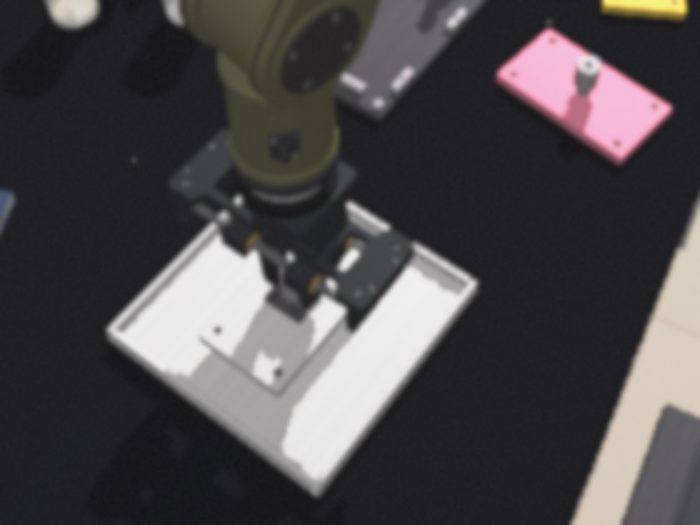

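Call:
{"name": "step_arm", "arguments": {"steps": [[[0,0,0.5],[0,0,0]],[[0,0,0.4],[0,0,0]],[[0,0,0.2],[0,0,0]],[[0,0,0.15],[0,0,0]],[[0,0,0],[0,0,0]],[[0,0,0],[0,0,0]]]}}

```text
clock: 24.32
tool_pos: [0.4862, 0.3341, 0.0508]
eef_rot: [0.76, 0.65, 0.0, 0.0]
contact_force: [-0.1, 0.4, -6.1]
opening: 0.259
finger_force: 50.0
```

Call:
{"name": "step_arm", "arguments": {"steps": [[[0,0,0.15],[0,0,0]],[[0,0,0],[0,0,0]],[[0,0,0],[0,0,0]]]}}

```text
clock: 24.7
tool_pos: [0.4863, 0.3341, 0.0495]
eef_rot: [0.76, 0.65, 0.0, 0.0]
contact_force: [-0.0, 0.6, -2.2]
opening: 0.26
finger_force: 50.0
```

Touching down (load falling); one millimetre more, then release.

Call:
{"name": "step_arm", "arguments": {"steps": [[[0,0,0.08],[0,0,0]],[[0,0,0],[0,0,0]],[[0,0,0],[0,0,0]]]}}

```text
clock: 25.08
tool_pos: [0.4863, 0.3342, 0.0494]
eef_rot: [0.76, 0.65, 0.0, 0.0]
contact_force: [-2.5, -2.4, 5.6]
opening: 0.261
finger_force: 50.0
```

Call:
{"name": "step_arm", "arguments": {"claw": 0, "steps": [[[0,0,0],[0,0,0]],[[0,0,0],[0,0,0]],[[0,0,0],[0,0,0]],[[0,0,-1],[0,0,0]],[[0,0,-3],[0,0,0]],[[0,0,-5],[0,0,0]],[[0,0,-5],[0,0,0]],[[4,0,-3],[0,0,0]],[[5,0,0],[0,0,0]],[[5,0,0],[0,0,0]],[[0,0,0],[0,0,0]],[[0,0,0],[0,0,0]]]}}

```text
clock: 26.58
tool_pos: [0.508, 0.4713, 0.2183]
eef_rot: [0.76, 0.65, -0.001, 0.001]
contact_force: [0.4, 0.2, 0.8]
opening: 0.5
finger_force: 0.0
```

```bash
python3 - <<'E'
from h import *
s=snap('scene');t=snap('top')
a=cv2.resize(s['img'][90:390,170:450,::-1],(560,600));b=cv2.resize(t['img'][170:280,180:290,::-1],(240,240))
a[:240,320:]=b
cv2.imwrite('pics/s8.png',a)
E
```

```text
(no output)
```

View pics/s8.png

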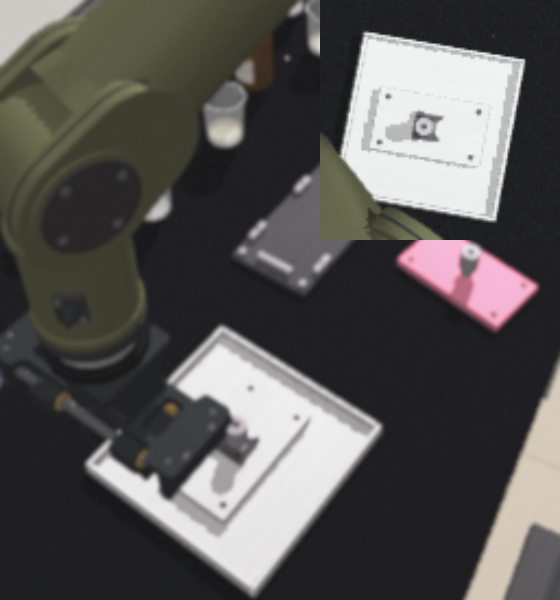

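The plate lies flat in the tray with the clip round the spindle's foot (top inset at about (427,127)), and the gripper is clear of it.

```bash
python3 -c "
from plant import finish_job
print(finish_job())"
```

```text
the job is handed in; nothing more can be done
None
```

The job is handed in at about 27 s: the clip was pressed home while the plate was still clamped, the clamp was thrown open, and the plate lies flat in the tray with the clip on its spindle; the arm was never near the beakers or the bottle.

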